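Dial and tip the ball-blank dispenser

ROBOT

A 6-joint arm with a two-finger parallel gripper is mounted at the origin on the work surface. World frame = base frame: x ahead of the robot, y to its left, z up, the work surface at z = 0. Lengths are in mm, angles in rad, forces in N, time in s.
With the tool pointing down it reaches from about 275 to 750 mm from the base axis. Payload 10.2 kg.
Tool frame: the origin (TCP) lies on the mounting face of the last link; the fingertips stand 166 mm ahead of it and the grasp point (between the pads) lies 147 mm ahead of it (ctrl.tip_extent is the distance from the TCP to the fingertips, in mm); z points along the fingers, y is the direction in which the jaws open and shut (so a half turn about z gives the same grasp; the last joint's range is limited). The gripper opens to 88 mm and grips with 3 to 60 N. Pads are 18 mm wide; open, the fingers measure 123 mm over their backs; the gripper's body (75 mm by 187 mm) begins 45 mm behind the grasp point.
Start: joints at [-1.441, 0.313, 1.498, -0, 1.331, -0.223], TCP at [181.389, -492.677, 404.72] pointing down, gripper open.
Joint ranges: [-2.94, 2.94], [-0.97, 2.17], [0.19, 2.56], [-1.23, 4.37], [0.02, 3.11], [-2.88, 2.88]. Speed limits (rad/s): [2.39, 2.39, 3.01, 3.14, 3.14, 3.14].

INTERFACE

Orientations are given as [roll, pitch, yaw] about the fixed x, y, z axes, in that order (R = Rz(yaw) Ry(pitch) Rx(roll)).
In Python, from cell import ctrl gives the robot as it stands.
- The arm moves only by the shell command python3 -m creep 'ROWS' [FORCE]. ROWS is a JSON object of lists of equal length, an entry for each row: "xyz": the shift along the tool's x, y, z in m, a list of three; "rotation": the turn, a rotation vector about the tool's x, y, z in degrees, a list of three; "claw": the opening in per cent of the stroke, from 0 (shut) to 100 (fully open). In form: {"xyz": [[x, y, z], ...], "rotation": [[rx, ry, rz], ...], "claw": [claw, ...]}. A call has 1 to 20 rows; each row is the pose to reach, as a shift and turn from the pose commanded when the call began, along the tool's axes at that moment; what a row does not reach only later rows make up. A row lasts 1/8 s, in which the tool goes at most 62.5 mm and 10.7 degrees, less where a joint would pass 70% of its speed; a pose out of reach is approached as far as the arm can. A call with a gripper value outside its range is refused whole. The fingers move at their own pace and stop on an object; FORCE is the grip in N (left out, the last holds). Time passes only in rows, so rows that repeat a pose let the fingers close. It gives the time, the measured TCP pose, the force and the opening at its end, in the units of the state.
- ctrl.sense(): the state, without advancing time (a new reading comes with each control period).
- ctrl.snapshot(name): name is "scene" or "side" or "wrist"; returns a dict with "pixels" (420x560x3 uint8, blue, green, red), "camera_matrix" (3x3 intrinsics, pixels), "k1" (the pictures are not rectified: a ray, as slopes to the right and down, at radius r is drawn at 1 + k1 r^2 times it, then the intrinsics apply), "R" (3x3) and "t" (3): a world point X has camera coordinates R X + t. Camera axes: x right, y down, z forward; pixel columns grow to the right and rows downward; lengths in mm; the calibration is good to about 2 mm. A picture is of the moment at which its call begins. There is no depth.
- ctrl.hand_in(): hands the job in, once; it reports no verdict.
The state is a dict: "clock": time; "qpos": joint angles; "dq": joint speeds; "joint_efforts": joint torques, N m; "tool_pos": TCP position; "tcp_rot": TCP orientation; "wrist_force": force on the tool from outside, world axes, zero at the start; "wrist_torque": the same for the moment, N m; "width": finger opening in mm.
Only numpy, scipy, OpenCV 4.12 (cv2) and the standard library are available. Lean on these libraries where they do the work, as an engineer would, in place of code of your own. Each camera call takes 0.05 s, during which the arm holds its last target. There are 200 camera calls.

TASK

Turn the dial on top of the tipping dispenser until its middle-sized hole, the one that lets the three small wooden balls through but not the large one, stands centred over the outlet end, and leave it set so. Then throw the weighted lever over its centre so that the hopper tips forward to its stop, and leave it tipped until all three small balls have rolled into the tray; at last throw the lever back so that the hopper stands level again with the large ball still in it. Leave the tools, the offcut and the water bottle around it where they are.

Things in the scene. Friction and masses are not known exactly. Their poses are not given: they have to be found in the camera images.
- stand: Fixed plywood stand of the dispenser, base 160 x 200 mm, with two side posts that carry the axle. Origin on the bench right under the middle of the axle. Its +x is the direction in which the hopper tips and the tray lies, its +y the side of the lever; z up. It stands at a different place and yaw each time.
- hopper (a joint): Tipping angle of the hopper with its lever about the axle (the stand's y axis, 160 mm above the bench): 0 = level, on its back stop; 2.4 rad = tipped forward (+x), on its front stop. The lever's weight makes it snap over: below about 1.0 rad it falls back to 0, above it falls on to 2.4, damped, at 1 to 2 rad/s. 2 to 5 N at the lever bar move it.
- hopper_axle (a point): Middle of the axle, in the hopper; its axes turn with the hopper and are parallel to the stand's at joint 0. The hopper is a narrow plywood trough 180 mm long (x), 56 wide, 53 high, with a clear cover over its rear; inside x -130..+35 (a V-shaped end ramp leads up to the outlet), y -23..+23, z -3..+44 mm. The outlet is in its top at the +x end.
- lever_bar (a point): Middle of the lever's grip bar: a dark steel round sleeve that spins freely, 26 mm diameter, 72 mm long, parallel to the axle, 90 mm from it, its inner end on a thin arm, else clear all round. With the hopper at angle h it is at x = 90 sin(h - 1.2), y = 140, z = 160 + 90 cos(h - 1.2) mm in the stand's frame: leaning back at 0, forward at 2.4.
- dial (a joint): Angle of the dial on the hopper, 0 to 3.3 rad, growing counter-clockwise seen from above; friction 0.06 Nm, stays where left. A hole faces the outlet (+x end of the hopper) at: 0.45 the small hole (18 mm), 1.50 the middle hole (38 mm), 3.07 the large hole (54 mm). Starts between 0 and 0.5.
- dial_knob (a point): On the dial's axis (28 mm to -x of the axle), 24 mm above the dial's underside. The dial: aluminium disc, 150 mm diameter, 6 mm thick, underside 44 mm above the axle. On it a dark wooden grip bar, 16 mm wide, its top 38 mm above the underside; it reaches 22 mm along the point's +x (towards the middle hole), 32 mm the other way. At dial 1.50 this x is the stand's +x.
- tray: Fixed open wooden tray, outside 190 (x) x 200 (y) x 50 mm, walls 6 mm, in front of the stand below the outlet. Origin under its centre, on the bench.
- small0_center (a point): Centre of a light wooden ball, 26 mm diameter, 12 g, at the start in the hopper next to the outlet.
- small1_center (a point): Centre of the second such 26 mm ball, behind the first in the hopper.
- small2_center (a point): Centre of the third such 26 mm ball, behind the second.
- large_center (a point): Centre of the large light wooden ball, 42 mm diameter, 30 g, last in the hopper's row.
- chisel_a: Loose chisel, 230 mm long, lying to the -y side of the stand; origin under its middle. Leave alone.
- chisel_b: Loose chisel, 210 mm long, right part of the bench; leave alone.
- chisel_c: Loose chisel, 240 mm long, right part of the bench; leave alone.
- mallet: Loose wooden mallet, 205 mm long, 60 mm high, beside the tray on the lever's side; leave alone.
- water: Loose water bottle, 64 mm diameter, 210 mm high, far right; leave alone.
- brush: Loose bench brush, 200 mm long, right part of the bench; leave alone.
- offcut: Loose wooden offcut, 140 x 60 x 30 mm, on the left; leave alone.

How it is judged (in metres and radians):
On the way, in this order (a step that is already met when the one before it is completed fails the run):
1. with the hopper still level and all balls in it, the dial stands with its middle hole over the outlet (1.50 rad, within 0.12) (value of joint dial between 1.38 and 1.62 rad and value of joint hopper below 0.1 rad and x of small0_center in the frame of hopper_axle between -0.135 and 0.04 m and y of small0_center in the frame of hopper_axle between -0.03 and 0.03 m and z of small0_center in the frame of hopper_axle between -0.01 and 0.055 m and x of small1_center in the frame of hopper_axle between -0.135 and 0.04 m and y of small1_center in the frame of hopper_axle between -0.03 and 0.03 m and z of small1_center in the frame of hopper_axle between -0.01 and 0.055 m and x of small2_center in the frame of hopper_axle between -0.135 and 0.04 m and y of small2_center in the frame of hopper_axle between -0.03 and 0.03 m and z of small2_center in the frame of hopper_axle between -0.01 and 0.055 m), for 0.2 s.
2. all three small balls lie in the tray while the hopper is tipped forward on its stop (2.3 rad or more), the dial still at the middle hole (within 0.12 rad) (value of joint hopper above 2.3 rad and value of joint dial between 1.38 and 1.62 rad and x of small0_center in the frame of tray between -0.095 and 0.095 m and y of small0_center in the frame of tray between -0.1 and 0.1 m and z of small0_center in the frame of tray between 0 and 0.05 m and x of small1_center in the frame of tray between -0.095 and 0.095 m and y of small1_center in the frame of tray between -0.1 and 0.1 m and z of small1_center in the frame of tray between 0 and 0.05 m and x of small2_center in the frame of tray between -0.095 and 0.095 m and y of small2_center in the frame of tray between -0.1 and 0.1 m and z of small2_center in the frame of tray between 0 and 0.05 m), for 0.1 s.
At the end, for the whole second after the job is handed in: All three small balls lie in the tray (centres inside its outline and below its rim), the large ball is in the hopper, and the hopper stands level and still (within 0.08 rad), the dial still at its middle hole (1.50 rad, within 0.12) (value of joint dial between 1.38 and 1.62 rad and x of small0_center in the frame of tray between -0.095 and 0.095 m and y of small0_center in the frame of tray between -0.1 and 0.1 m and z of small0_center in the frame of tray between 0 and 0.05 m and x of small1_center in the frame of tray between -0.095 and 0.095 m and y of small1_center in the frame of tray between -0.1 and 0.1 m and z of small1_center in the frame of tray between 0 and 0.05 m and x of small2_center in the frame of tray between -0.095 and 0.095 m and y of small2_center in the frame of tray between -0.1 and 0.1 m and z of small2_center in the frame of tray between 0 and 0.05 m and x of large_center in the frame of hopper_axle between -0.135 and 0.04 m and y of large_center in the frame of hopper_axle between -0.03 and 0.03 m and z of large_center in the frame of hopper_axle between -0.01 and 0.055 m and value of joint hopper below 0.08 rad and velocity of joint hopper between -0.05 and 0.05 rad/s); the robot touches nothing.
It fails at once if the large ball left the hopper (height (world z) of large_center below 0.07 m).
It fails at once if a tool, the offcut or the bottle was shifted by more than 30 mm (distance of any of chisel_a, chisel_b, chisel_c, mallet, water, brush, offcut from where it was at the start of the episode above 0.03 m).
It also fails if it takes over 61 s, if anything falls off the work surface, if the arm or the gripper's body presses on something with over 40 N, if the wrist force passes 120 N, or if a joint passes its speed limit or range.

## Working session

There is one attempt and no reset: what is moved stays moved. The work goes in short steps, Python scripts to look and compute and a shell command to move; the robot and the scene stay as the last step left them, time stands still between calls to the robot, and variables do not carry over. Pictures are saved under pics/ and viewed, about 8 in all and at most 12, crops included, and the job is handed in when it is done.

```bash
ls; mkdir -p pics
python3 - <<'E'
from cell import ctrl
import cv2
s=ctrl.sense();print(s)
import pickle
for n in("scene","side"):
    d=ctrl.snapshot(n);cv2.imwrite(f"pics/{n}0.png",d["pixels"]);pickle.dump(d,open(f"{n}0.pkl","wb"))
    print(n,d["camera_matrix"],d["k1"],d["R"],d["t"])
E
```

```text
pics
{'clock': 0.0, 'qpos': array([-1.44138964e+00,  3.13435841e-01,  1.49841607e+00, -7.00729729e-06,
        1.33101429e+00, -2.23408606e-01]), 'dq': array([ 1.27199922e-03, -9.86552661e-05,  1.39255231e-03, -1.43165313e-03,
       -7.05366918e-04,  9.09896695e-04]), 'joint_efforts': array([-2.50525591e-04, -4.02218664e+01, -2.52272969e+01,  6.94200327e-02,
        3.53139918e-02, -1.27952958e-04]), 'tool_pos': array([ 181.38786549, -492.6295008 ,  404.17609561]), 'tcp_rot': array([-3.14034925e+00, -2.75523848e-04,  3.52816785e-01]), 'wrist_force': array([-0.92041849,  0.39001524, -0.51740693]), 'wrist_torque': array([-0.00939218,  0.00169858,  0.02171782]), 'width': 88.30768007172195}
scene [[426.42879987   0.         274.74393182]
 [  0.         426.42879987 204.27356216]
 [  0.           0.           1.        ]] 0.0043411436366639486 [[ 0.82732201  0.56161973 -0.01102591]
 [ 0.39090614 -0.589718   -0.70670013]
 [-0.40339891  0.58035848 -0.70742728]] [-411.37519529 -175.83799104 1800.57331336]
side [[516.99699683   0.         283.27686654]
 [  0.         516.99699683 215.4453559 ]
 [  0.           0.           1.        ]] -0.18992179718460442 [[-0.90796581 -0.41877348 -0.01506217]
 [-0.2627084   0.59686002 -0.75811768]
 [ 0.32646958 -0.68438797 -0.6519438 ]] [ 470.51587907  350.9655481  1605.598289  ]
```

View pics/scene0.png

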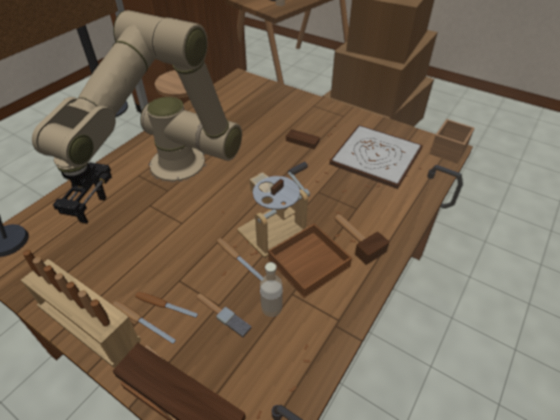

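View pics/side0.png

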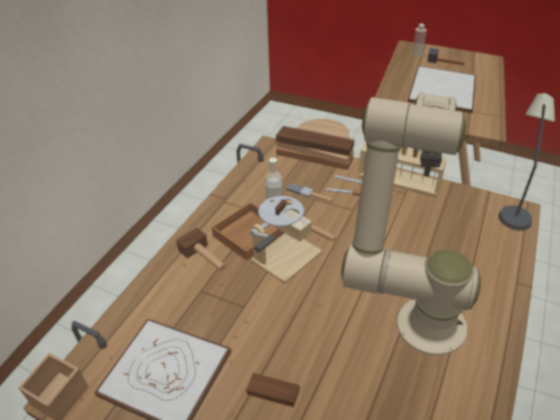

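The scene view shows the dispenser dial at about (276,192), the tray at about (310,260) and the lever at about (299,168). In the side view the dial is at about (281,210) and the dark lever bar at (268,240). I'll crop both.

```bash
cat > h.py <<'E'
import numpy as np,cv2,pickle
def und(d,uv):
    K=d["camera_matrix"];p=(np.asarray(uv,float)-[K[0,2],K[1,2]])/[K[0,0],K[1,1]]
    q=p.copy()
    for _ in range(20): q=p/(1+d["k1"]*(q**2).sum(-1,keepdims=True))
    return q
def ray(d,uv):
    q=und(d,np.atleast_2d(uv));v=np.c_[q,np.ones(len(q))]@d["R"]
    return -d["R"].T@d["t"],v/np.linalg.norm(v,axis=1,keepdims=True)
def onz(d,uv,z):
    o,v=ray(d,uv);return o+v*((z-o[2])/v[:,2])[:,None]
def tri(d1,a,d2,b):
    A=np.zeros((3,3));c=np.zeros(3)
    for d,u in((d1,a),(d2,b)):
        o,v=ray(d,u);P=np.eye(3)-np.outer(v[0],v[0]);A+=P;c+=P@o
    return np.linalg.solve(A,c)
def proj(d,X):
    X=np.atleast_2d(X)@d["R"].T+d["t"];s=X[:,:2]/X[:,2:]
    s=s*(1+d["k1"]*(s**2).sum(1,keepdims=True));K=d["camera_matrix"]
    return s*[K[0,0],K[1,1]]+[K[0,2],K[1,2]]
def load(n):return pickle.load(open(n+".pkl","rb"))
E
python3 - <<'E'
from h import *
a=load("scene0")["pixels"][140:310,220:400];b=load("side0")["pixels"][180:280,190:330]
a=cv2.resize(a,None,fx=3.5,fy=3.5,interpolation=cv2.INTER_CUBIC) if 0 else cv2.resize(a,(400*1,378),interpolation=cv2.INTER_CUBIC)
cv2.imwrite("pics/crop_scene.png",cv2.resize(load("scene0")["pixels"][155:305,225:375],(600,600),interpolation=cv2.INTER_CUBIC))
cv2.imwrite("pics/crop_side.png",cv2.resize(b,(700,500),interpolation=cv2.INTER_CUBIC))
E
```

```text
(no output)
```

View pics/crop_scene.png

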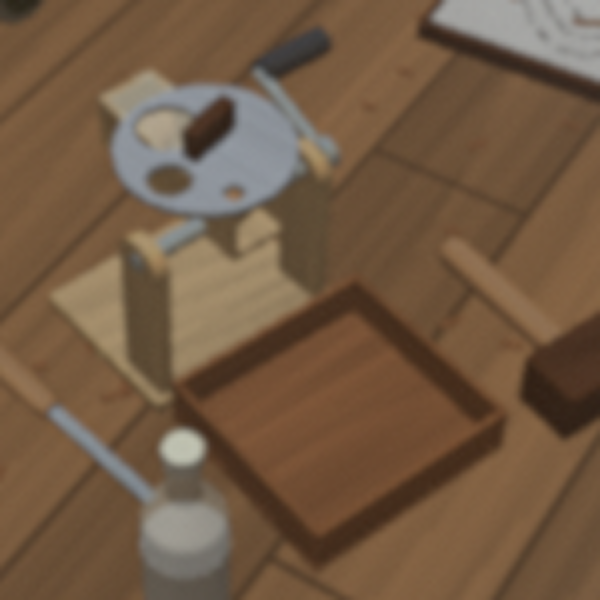

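View pics/crop_side.png

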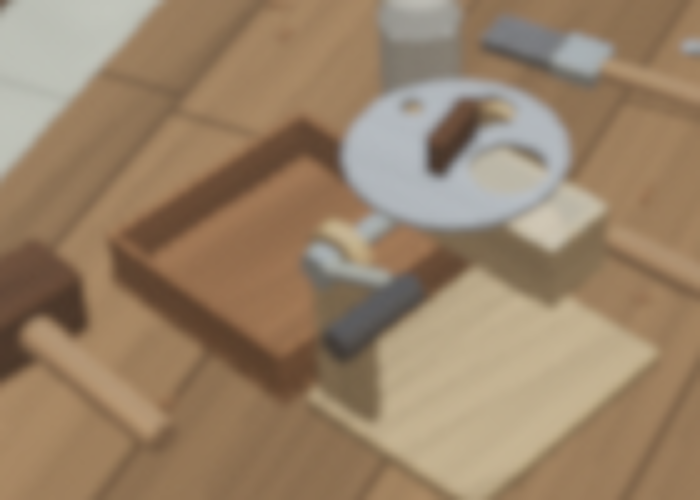

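Scene crop: dial ellipse centred at about (207,148), lever bar from (262,65) to (325,40), tray rim corners (178,387), (356,280), (504,425) and (318,548). Side crop: dial at (456,153), lever bar from (340,342) to (412,288). Next I'll turn these into positions.

Run:
```python
from h import *
S=load("scene0");D=load("side0")
cs=lambda *p:np.array([225,155])+(np.array(p,float)+.5)/4-.5
cd=lambda *p:np.array([190,180])+(np.array(p,float)+.5)/5-.5
# dial by mask: bluish grey
for d,n,box in((S,'sc',(250,172,305,212)),(D,'si',(256,194,306,228))):
    im=cv2.cvtColor(d["pixels"],cv2.COLOR_BGR2HSV);x0,y0,x1,y1=box
    m=np.zeros(im.shape[:2],np.uint8);r=im[y0:y1,x0:x1].astype(int);bgr=d["pixels"][y0:y1,x0:x1].astype(int)
    m[y0:y1,x0:x1]=((bgr[...,0]>bgr[...,2]-2)&(bgr.sum(-1)>300))*255
    c=max(cv2.findContours(m,cv2.RETR_EXTERNAL,cv2.CHAIN_APPROX_NONE)[0],key=cv2.contourArea)
    h=cv2.convexHull(c)[:,0,:].astype(float)
    P=onz(d,h,208)[:,:2];A=np.c_[2*P,np.ones(len(P))];s=np.linalg.lstsq(A,(P**2).sum(1),rcond=None)[0]
    print(n,'dial',s[:2],'R',np.sqrt(s[2]+s[0]**2+s[1]**2),len(P))
print('tray S',onz(S,[cs(178,387),cs(356,280),cs(504,425),cs(318,548)],50))
print('tray D',onz(D,[cd(110,240),cd(303,118),cd(285,360)],50))
print('base S',onz(S,[cs(50,297),cs(160,403)],8));print('base D',onz(D,[cd(658,352),cd(475,497),cd(310,398)],8))
print('bar ends',tri(S,cs(262,66),D,cd(412,290)),tri(S,cs(325,42),D,cd(338,340)))
print('knob bar top S',onz(S,[cs(190,140),cs(230,103)],242),'D',onz(D,[cd(437,148),cd(471,103)],242))
print('holes S',onz(S,[cs(165,127),cs(169,180),cs(233,192)],208),'D',onz(D,[cd(509,169),cd(495,110),cd(411,106)],208))
```

```text
sc dial [575.27504736 -89.75117176] R 82.7727635353048 20
si dial [574.0566593  -98.92976205] R 76.29595250137669 20
tray S [[ 617.97652389 -209.59030703   50.        ]
 [ 679.06708544  -27.35501783   50.        ]
 [ 856.85012247  -96.90015709   50.        ]
 [ 793.48795612 -277.95987472   50.        ]]
tray D [[ 844.64376553  -77.54384497   50.        ]
 [ 779.32585462 -261.17275988   50.        ]
 [ 667.36033084  -19.01593197   50.        ]]
base S [[ 444.87880162 -161.71329418    8.        ]
 [ 595.27609453 -204.92753306    8.        ]]
base D [[ 446.60614797 -172.15749996    8.        ]
 [ 508.6893763     9.56531892    8.        ]
 [ 655.37742519  -28.79059892    8.        ]]
bar ends [546.94965606  20.61436765 196.53352336] [572.24814355  78.94414844 194.08370247]
knob bar top S [[ 577.70093773 -128.23581012  242.        ]
 [ 579.88178341  -75.33332832  242.        ]] D [[ 566.68067579  -65.16415054  242.        ]
 [ 565.86640795 -116.17067035  242.        ]]
holes S [[ 531.07366218  -96.97334596  208.        ]
 [ 568.9345714  -145.54424231  208.        ]
 [ 618.17940795 -128.947691    208.        ]] D [[ 531.75742653 -101.12337919  208.        ]
 [ 565.73110588 -153.79487357  208.        ]
 [ 620.03203236 -134.68599117  208.        ]]
```

```bash
cat >> h.py <<'E'
from scipy.spatial.transform import Rotation as Ro
def delta(s,xyz,yawdeg=None):
    R=Ro.from_euler('xyz',s["tcp_rot"]);d=R.inv().apply(np.array(xyz)-s["tool_pos"])/1000
    rv=None if yawdeg is None else (R.inv()*Ro.from_euler('xyz',[180,0,yawdeg],degrees=True)).as_rotvec(degrees=True)
    return d.round(4),rv
E
python3 - <<'E'
from h import *
from cell import ctrl
d=ctrl.snapshot("wrist");s=ctrl.sense();R=Ro.from_euler('xyz',s["tcp_rot"])
print(d["camera_matrix"],d["k1"]);c=-d["R"].T@d["t"]
print('cam in tool',R.inv().apply(c-s["tool_pos"]),'\n',d["R"]@R.as_matrix())
print(delta(s,(560,-100,560),83))
E
```

```text
[[321.18742196   0.         278.84012855]
 [  0.         321.18742196 207.51717038]
 [  0.           0.           1.        ]] -0.01635263399466097
cam in tool [68.87582159  0.4786928  19.49300562] 
 [[ 5.09540970e-05  9.99999271e-01  1.20654391e-03]
 [-9.62897574e-01  3.74670063e-04 -2.69866858e-01]
 [-2.69867113e-01 -1.14802738e-03  9.62896891e-01]]
(array([ 0.491 , -0.2378, -0.1554]), array([-4.25353450e-02, -4.06030932e-02, -6.27841840e+01]))
```

```bash
python3 -m creep '{"xyz":[[0,0,-0.05],[0.03,-0.015,-0.1],[0.08,-0.04,-0.155],[0.13,-0.06,-0.155],[0.18,-0.09,-0.155],[0.23,-0.11,-0.155],[0.28,-0.135,-0.155],[0.33,-0.16,-0.155],[0.38,-0.185,-0.155],[0.43,-0.21,-0.155],[0.46,-0.225,-0.155],[0.491,-0.238,-0.155],[0.491,-0.238,-0.155],[0.491,-0.238,-0.155],[0.491,-0.238,-0.155]],"rotation":[[0,0,0],[0,0,-6],[0,0,-12],[0,0,-18],[0,0,-24],[0,0,-30],[0,0,-36],[0,0,-42],[0,0,-48],[0,0,-54],[0,0,-60],[0,0,-63],[0,0,-63],[0,0,-63],[0,0,-63]],"claw":[100,100,100,100,100,100,100,100,100,100,100,100,100,100,100]}'
python3 - <<'E'
from h import *
from cell import ctrl
d=ctrl.snapshot("wrist");s=ctrl.sense();print(s["clock"],s["qpos"],s["tool_pos"],s["tcp_rot"])
pickle.dump(d,open("w1.pkl","wb"));cv2.imwrite("pics/w1.png",d["pixels"])
E
```

```text
clock: 2.02
tool_pos: [559.3, -100.5, 560.0]
tcp_rot: [3.141, 0.0, 1.451]
wrist_force: [-0.2, 0.7, -0.3]
width: 88.4
2.075 [-3.83645327e-01  3.68414303e-01  1.02656370e+00 -1.09633876e-04
  1.74625113e+00 -2.63705565e-01] [ 559.37698601 -100.38266431  560.0051442 ] [3.14126984e+00 1.98966571e-04 1.45083738e+00]
```

View pics/w1.png

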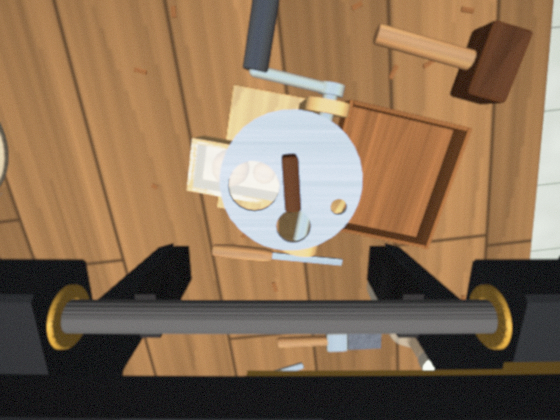

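The wrist view shows the whole dispenser: dial centred at about (291,179), middle hole (293,226), small hole (339,206), large hole (253,186), lever bar from about (256,68) upwards and the tray corners. I'll measure these.

Run:
```python
from h import *
d=load("w1");im=d["pixels"];b=im.astype(int)
m=((b[...,0]>b[...,2]+5)&(b.sum(-1)>380)).astype(np.uint8)*255
m[:,:]=cv2.morphologyEx(m,cv2.MORPH_OPEN,np.ones((7,7)))
c=max(cv2.findContours(m,cv2.RETR_EXTERNAL,cv2.CHAIN_APPROX_NONE)[0],key=cv2.contourArea)
h=c[:,0,:].astype(float)
def circ(P):
    s=np.linalg.lstsq(np.c_[2*P,np.ones(len(P))],(P**2).sum(1),rcond=None)[0];return s[:2],np.sqrt(s[2]+s[0]**2+s[1]**2)
P=onz(d,h,210)[:,:2]
for _ in range(6):
    o,r=circ(P);e=abs(np.linalg.norm(P-o,axis=1)-r);P=P[e<max(2,np.percentile(e,90))]
print('dial',o,r,len(P))
T=onz(d,[(354,100),(468,128),(428,243)],50)
print('tray',T);v=T[0]-T[1];print('yaw from tray x',np.degrees(np.arctan2(-v[1],-v[0])));v=T[1]-T[2];print('yaw from y',np.degrees(np.arctan2(v[1],v[0]))-90)
m2=(b.sum(-1)<250).astype(np.uint8);m2[:, :]=m2
for n,box in(('bar',(275,148,305,218)),('lever',(235,0,285,74))):
    x0,y0,x1,y1=box;mm=np.zeros_like(m2);thr=230 if n=='bar' else 230
    mm[y0:y1,x0:x1]=(b[y0:y1,x0:x1].sum(-1)<thr)
    cc=max(cv2.findContours(mm,cv2.RETR_EXTERNAL,cv2.CHAIN_APPROX_NONE)[0],key=cv2.contourArea)
    R=cv2.minAreaRect(cc);bp=cv2.boxPoints(R);W=onz(d,bp,242 if n=='bar' else 193)
    print(n,R,'\n',W);
    L=[W[1]-W[0],W[2]-W[1]];L=max(L,key=np.linalg.norm);print('centre',W.mean(0),'dir',np.degrees(np.arctan2(L[1],L[0]))%180, 'len',np.linalg.norm(L))
H=onz(d,[(293.5,225),(339,206),(253,186)],210)[:,:2]
for q in H: print('hole',q,np.linalg.norm(q-o),np.degrees(np.arctan2(*(q-o)[::-1])))
```

```text
dial [571.60073311 -99.41448739] 73.87286103115922 396
tray [[ 678.77507533  -20.30336371   50.        ]
 [ 845.89011497  -79.79260204   50.        ]
 [ 786.85516785 -257.73228393   50.        ]]
yaw from tray x -19.59459882199995
yaw from y -18.35426654944591
bar ((294.45440673828125, 181.52001953125), (56.293785095214844, 12.696377754211426), 77.59258270263672) 
 [[ 566.41797958  -65.8122492   242.        ]
 [ 578.05475497  -64.69635468  242.        ]
 [ 584.03104522 -118.40776983  242.        ]
 [ 571.85454482 -119.70054042  242.        ]]
centre [575.08958115 -92.15422853 242.        ] dir 96.34899571260769 len 54.04287337415456
lever ((270.3510437011719, 34.8677978515625), (6.659530162811279, 71.38581848144531), 11.51383113861084) 
 [[554.1452168   17.00562111 193.        ]
 [576.07342287  77.2856806  193.        ]
 [582.13711885  75.41177013 193.        ]
 [560.49785678  14.97897054 193.        ]]
centre [568.21340383  46.1705106  193.        ] dir 70.01002304750206 len 64.14461624309277
hole [ 569.70290126 -145.40016676] 46.02482452914842 -92.36325928986096
hole [ 620.23632877 -129.95771904] 57.43091644940634 -32.128886500960526
hole [532.16291909 -97.42907838] 39.48775789622243 177.1180045076711
```

```bash
python3 -m creep '{"xyz":[[0.0025,0.012,0.03],[0.0025,0.012,0.06],[0.0025,0.012,0.09],[0.0025,0.012,0.12],[0.0025,0.012,0.14],[0.0025,0.012,0.16],[0.0025,0.012,0.17],[0.0025,0.012,0.179],[0.0025,0.012,0.179],[0.0025,0.012,0.179],[0.0025,0.012,0.179],[0.0025,0.012,0.179],[0.0025,0.012,0.179]],"rotation":[[0,0,-2],[0,0,-4],[0,0,-4],[0,0,-4],[0,0,-4],[0,0,-4],[0,0,-4],[0,0,-4],[0,0,-4],[0,0,-4],[0,0,-4],[0,0,-4],[0,0,-4]],"claw":[60,60,60,60,60,60,60,60,60,40,10,0,0]}' 8
python3 - <<'E'
from h import *
from cell import ctrl
s=ctrl.sense();print(s["clock"],s["tool_pos"],s["tcp_rot"],s["width"],s["wrist_force"],s["wrist_torque"])
E
```

```text
clock: 3.7
tool_pos: [572.0, -98.6, 380.9]
tcp_rot: [-3.141, 0.0, 1.522]
wrist_force: [-5.1, 0.7, 3.2]
width: 16.1
3.7 [571.99437366 -98.61258205 380.88683148] [-3.14083445e+00  9.20245358e-05  1.52219488e+00] 16.06493950233884 [-5.10241829  0.67159407  3.19740107] [ 0.13014432  1.05949532 -0.04620871]
```

```bash
python3 -m creep '{"xyz":[[0,-0.002,0],[0,-0.002,0],[0,-0.002,0],[0,-0.002,0],[0,-0.002,0],[0,-0.002,0],[0,-0.002,0],[0,-0.002,0],[0,-0.002,0],[0,-0.002,0],[0,-0.002,0],[0,-0.002,0],[0,-0.002,0],[0,-0.002,0]],"rotation":[[0,0,0],[0,0,-7],[0,0,-14],[0,0,-21],[0,0,-28],[0,0,-35],[0,0,-42],[0,0,-49],[0,0,-56],[0,0,-62],[0,0,-68],[0,0,-73.6],[0,0,-73.6],[0,0,-73.6]],"claw":[0,0,0,0,0,0,0,0,0,0,0,0,0,0]}'
python3 - <<'E'
from h import *
from cell import ctrl
d=ctrl.snapshot("wrist");pickle.dump(d,open("w2.pkl","wb"));cv2.imwrite("pics/w2.png",d["pixels"])
s=ctrl.sense();print(s["clock"],s["tool_pos"],np.degrees(s["tcp_rot"]),s["width"],s["wrist_force"],s["wrist_torque"],s["qpos"])
E
```

```text
clock: 5.45
tool_pos: [570.5, -98.8, 380.8]
tcp_rot: [3.142, 0.003, 2.807]
wrist_force: [6.7, -1.7, -1.9]
width: 15.9
5.5 [570.52841564 -98.81277621 380.82880997] [-1.79999651e+02  1.77665749e-01  1.60807125e+02] 15.720243025494224 [ 6.27519547 -2.12740305 -2.41764922] [-0.30604074 -1.0303987   0.04510768] [-3.73741941e-01  4.49418684e-01  1.36548253e+00  1.17657168e-04
  1.32359268e+00 -1.60958801e+00]
```

```bash
python3 -m creep '{"xyz":[[0,0,0],[0,0,0],[0,0,0],[0,0,-0.02],[0,0,-0.05],[0,0,-0.09],[0,0,-0.13],[0,0,-0.17],[0,0,-0.18],[0,0,-0.18],[0,0,-0.18],[0,0,-0.18],[0,0,-0.18],[0,0,-0.18],[0,0,-0.18],[0,0,-0.18],[0,0,-0.18]],"rotation":[[0,0,0],[0,0,0],[0,0,0],[0,0,0],[0,0,0],[0,0,8],[0,0,16],[0,0,24],[0,0,32],[0,0,40],[0,0,48],[0,0,56],[0,0,64],[0,0,72],[0,0,80],[0,0,90],[0,0,90]],"claw":[30,60,60,60,60,60,60,60,60,60,60,60,60,60,60,60,60]}'
python3 - <<'E'
from h import *
from cell import ctrl
d=ctrl.snapshot("wrist");pickle.dump(d,open("w3.pkl","wb"));cv2.imwrite("pics/w3.png",d["pixels"])
s=ctrl.sense();print(s["clock"],s["tool_pos"],np.degrees(s["tcp_rot"]),s["width"])
E
```

```text
clock: 7.62
tool_pos: [570.1, -98.5, 560.7]
tcp_rot: [-3.141, -0.0, 1.237]
wrist_force: [0.9, -0.1, -0.4]
width: 52.7
7.675 [570.10770409 -98.49999023 560.7082839 ] [-1.79993164e+02 -1.17899958e-03  7.10209526e+01] 53.13575052554837
```

View pics/w3.png

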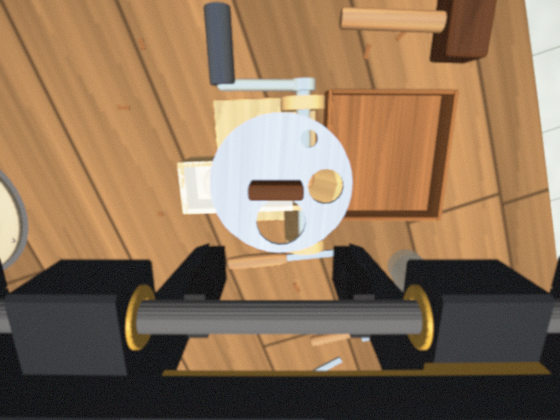

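The middle hole is now at (326,185), on the outlet side, with the grip bar level from (249,190) to (303,191). The lever bar runs from about (217,5) to (224,80). I'll compute the dial angle and lever position.

Run:
```python
from h import *
d=load("w3");b=d["pixels"].astype(int)
def circ(P):
    s=np.linalg.lstsq(np.c_[2*P,np.ones(len(P))],(P**2).sum(1),rcond=None)[0];return s[:2],np.sqrt(s[2]+s[0]**2+s[1]**2)
m=((b[...,0]>b[...,2]+5)&(b.sum(-1)>380)).astype(np.uint8)*255
m=cv2.morphologyEx(m,cv2.MORPH_OPEN,np.ones((7,7)))
c=max(cv2.findContours(m,cv2.RETR_EXTERNAL,cv2.CHAIN_APPROX_NONE)[0],key=cv2.contourArea)
P=onz(d,c[:,0,:].astype(float),210)[:,:2]
for _ in range(6):
    o,r=circ(P);e=abs(np.linalg.norm(P-o,axis=1)-r);P=P[e<max(2,np.percentile(e,90))]
print('dial',o,r,len(P))
def rect(box,thr,z):
    x0,y0,x1,y1=box;mm=np.zeros(b.shape[:2],np.uint8);mm[y0:y1,x0:x1]=b[y0:y1,x0:x1].sum(-1)<thr
    cc=max(cv2.findContours(mm,cv2.RETR_EXTERNAL,cv2.CHAIN_APPROX_NONE)[0],key=cv2.contourArea)
    W=onz(d,cv2.boxPoints(cv2.minAreaRect(cc)),z);L=sorted([W[1]-W[0],W[2]-W[1]],key=np.linalg.norm)
    print(box,'c',W.mean(0),'dir',np.degrees(np.arctan2(L[1][1],L[1][0]))%180,[np.linalg.norm(l) for l in L])
rect((240,175,309,203),230,242);rect((195,0,236,90),240,200)
for n,u,a in(('mid',(326,185),1.5),('small',(309.5,138),.45),('large',(281,223),3.07)):
    q=onz(d,u,210)[0,:2];ang=np.degrees(np.arctan2(*(q-o)[::-1]));print(n,q,ang,'dial@-19.2:',np.radians((ang+19.2+180)%360-180)+a)
T=onz(d,[(328,90.5),(458,90.5),(438.5,218.5)],50)[:,:2];v=T[1]-T[0];w=T[1]-T[2]
print(T,np.degrees(np.arctan2(v[1],v[0])),np.degrees(np.arctan2(w[1],w[0]))-90)
Bc=onz(d,[(214,101),(218.5,213)],8)
print(Bc,onz(d,[(179,162),(183,214)],205))
```

```text
dial [571.36771681 -99.30080635] 73.88609852818767 389
(240, 175, 309, 203) c [569.39509783 -90.08839736 242.        ] dir 160.91428964675137 [np.float64(6.761362038264412), np.float64(48.239371346478315)]
(195, 0, 236, 90) c [569.70401709  47.21962264 200.        ] dir 72.76317021485819 [np.float64(4.001178383953229), np.float64(68.5986067236314)]
mid [ 616.89433861 -113.96682938] -17.8559139922988 dial@-19.2: 1.523458726264372
small [615.17681191 -62.17591132] 40.27875420169047 dial@-19.2: 1.48810009580391
large [ 558.54000563 -138.2406813 ] -108.23309934688046 dial@-19.2: 1.5160792731417227
[[ 671.8246343   -20.54288276]
 [ 850.54701649  -81.60059182]
 [ 784.15064482 -264.54206716]] -18.861930688913713 -19.94774690691891
[[ 503.72968891   24.5388314     8.        ]
 [ 441.35237493 -149.40784522    8.        ]] [[478.90101237 -41.30535101 205.        ]
 [459.97154983 -94.95812399 205.        ]]
```

```bash
python3 -m creep '{"xyz":[[0.04,-0.03,0],[0.08,-0.06,0],[0.12,-0.09,0],[0.146,-0.102,0.03],[0.146,-0.102,0.07],[0.146,-0.102,0.11],[0.146,-0.102,0.15],[0.146,-0.102,0.19],[0.146,-0.102,0.215],[0.146,-0.102,0.215],[0.146,-0.102,0.215]],"rotation":[[0,0,0],[0,0,0],[0,0,0],[0,0,0],[0,0,0],[0,0,0],[0,0,0],[0,0,0],[0,0,0],[0,0,0],[0,0,0]],"claw":[0,0,0,0,0,0,0,0,0,0,0]}'
python3 - <<'E'
from h import *
from cell import ctrl
d=ctrl.snapshot("wrist");pickle.dump(d,open("w4.pkl","wb"));cv2.imwrite("pics/w4.png",d["pixels"])
s=ctrl.sense();print(s["clock"],s["tool_pos"],np.degrees(s["tcp_rot"]),s["width"],s["wrist_force"])
E
```

```text
clock: 9.05
tool_pos: [522.0, 72.9, 347.0]
tcp_rot: [3.14, -0.0, 1.237]
wrist_force: [0.2, -0.6, -0.2]
width: 1.0
9.1 [522.014257    72.89989727 347.12837206] [ 1.79866019e+02 -3.68419558e-02  7.08793256e+01] 0.7589578225627948 [ 0.58625736 -0.08996206  0.00508077]
```

View pics/w4.png

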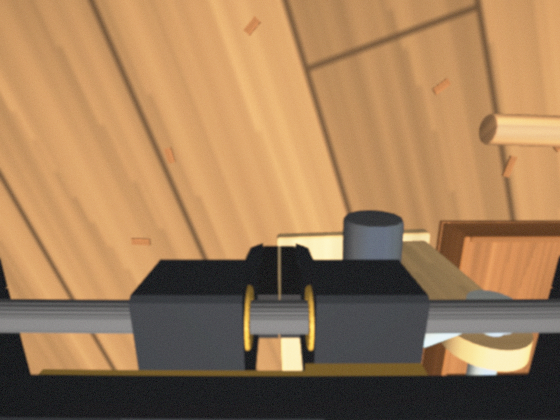

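The closed fingers at (280,260) stand just behind the lever bar, whose end shows at (373,215). Now I push it over centre.

```bash
python3 -m creep '{"xyz":[[0,0.01,0],[0,0.02,-0.003],[0,0.03,-0.008],[0,0.04,-0.013],[0,0.05,-0.018],[0,0.06,-0.024],[0,0.07,-0.03],[0,0.08,-0.036],[0,0.09,-0.041],[0,0.1,-0.045],[0,0.11,-0.045],[0,0.118,-0.045],[0,0.118,-0.045],[0,0.118,-0.045],[0,0.118,-0.045]],"rotation":[[0,0,0],[0,0,0],[0,0,0],[0,0,0],[0,0,0],[0,0,0],[0,0,0],[0,0,0],[0,0,0],[0,0,0],[0,0,0],[0,0,0],[0,0,0],[0,0,0],[0,0,0]],"claw":[0,0,0,0,0,0,0,0,0,0,0,0,0,0,0]}'
python3 -m creep '{"xyz":[[0,0,-0.05],[0,0,-0.1],[0,0,-0.16],[0,0,-0.16],[-0.03,-0.03,-0.16],[-0.06,-0.06,-0.16],[-0.06,-0.06,-0.16],[-0.06,-0.06,-0.16],[-0.06,-0.06,-0.16],[-0.06,-0.06,-0.16],[-0.06,-0.06,-0.16],[-0.06,-0.06,-0.16],[-0.06,-0.06,-0.16],[-0.06,-0.06,-0.16],[-0.06,-0.06,-0.16],[-0.06,-0.06,-0.16]],"rotation":[[0,0,0],[0,0,0],[0,0,0],[0,0,0],[0,0,0],[0,0,0],[0,0,0],[0,0,0],[0,0,0],[0,0,0],[0,0,0],[0,0,0],[0,0,0],[0,0,0],[0,0,0],[0,0,0]],"claw":[0,0,0,0,0,0,0,0,0,0,0,0,0,0,0,0]}'
python3 - <<'E'
from h import *
from cell import ctrl
d=ctrl.snapshot("wrist");pickle.dump(d,open("w5.pkl","wb"))
e=ctrl.snapshot("scene");pickle.dump(e,open("s5.pkl","wb"))
cr=cv2.resize(e["pixels"][155:305,225:375],(420,420),interpolation=cv2.INTER_CUBIC)
im=np.hstack([cv2.resize(d["pixels"],(380,285)),cv2.resize(cr,(400,285+0))]) if 0 else np.hstack([cv2.copyMakeBorder(cv2.resize(d["pixels"],(380,285)),0,135,0,0,0),cr])
cv2.imwrite("pics/v5.png",im)
s=ctrl.sense();print(s["clock"],s["tool_pos"],np.degrees(s["tcp_rot"]),s["wrist_force"])
E
```

```text
clock: 10.98
tool_pos: [633.1, 34.2, 390.8]
tcp_rot: [3.141, 0.0, 1.236]
wrist_force: [-0.0, -0.3, 0.5]
width: 0.8
clock: 12.98
tool_pos: [556.8, -2.8, 550.7]
tcp_rot: [3.142, 0.0, 1.236]
wrist_force: [-0.3, 0.7, -0.5]
width: 0.4
13.075 [556.81791679  -2.84631513 550.75630246] [1.79996977e+02 3.47279598e-04 7.08101980e+01] [ 0.58833181  0.17438301 -0.51088818]
```

View pics/v5.png

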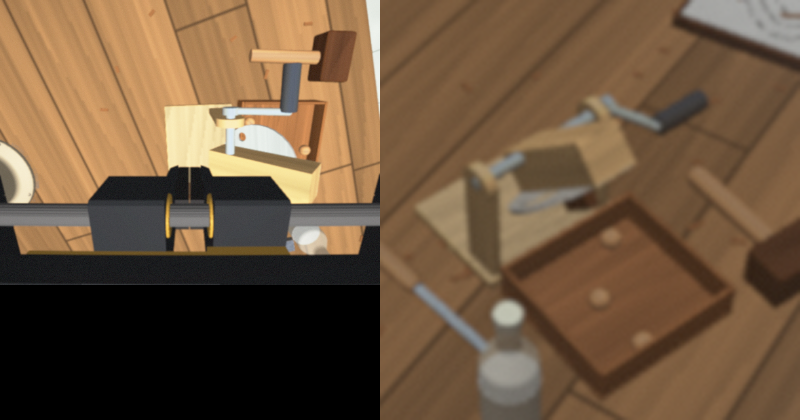

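Three balls lie in the tray, at about (610,237), (600,297) and (643,340) in the right half. The hopper is tipped with the lever forward at about (290,85) in the left half. Next I straddle the lever bar with the jaws fully open, to pull it back.

```bash
python3 -m creep '{"xyz":[[0.02,0.02,0.01],[0.04,0.05,0.02],[0.0575,0.08,0.04],[0.0575,0.11,0.06],[0.0575,0.135,0.08],[0.0575,0.135,0.08],[0.0575,0.135,0.11],[0.0575,0.135,0.14],[0.0575,0.135,0.17],[0.0575,0.135,0.19],[0.0575,0.135,0.205],[0.0575,0.135,0.205],[0.0575,0.135,0.205]],"rotation":[[0,0,0],[0,0,0],[0,0,0],[0,0,0],[0,0,0],[0,0,0],[0,0,0],[0,0,0],[0,0,0],[0,0,0],[0,0,0],[0,0,0],[0,0,0]],"claw":[100,100,100,100,100,100,100,100,100,100,100,100,100]}'
python3 - <<'E'
from h import *
from cell import ctrl
d=ctrl.snapshot("wrist");cv2.imwrite("pics/w6.png",d["pixels"])
s=ctrl.sense();print(s["clock"],s["tool_pos"],np.degrees(s["tcp_rot"]),s["width"],s["wrist_force"])
E
```

```text
clock: 14.7
tool_pos: [703.2, 7.2, 347.1]
tcp_rot: [3.14, -0.0, 1.236]
wrist_force: [-0.5, 0.2, -0.2]
width: 87.9
14.75 [703.21814163   7.1513572  347.1160711 ] [ 1.79884483e+02 -2.26862987e-02  7.08154157e+01] 88.05053230081266 [0.15894071 0.01696881 0.88721882]
```

View pics/w6.png

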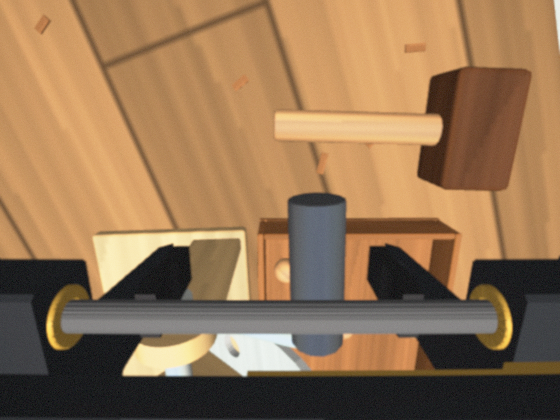

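The bar at about (317,270) sits between the open fingers at (165,290) and (395,290), with nothing else between them. Now I pull it back over centre.

```bash
python3 -m creep '{"xyz":[[0,-0.01,0],[0,-0.02,-0.005],[0,-0.03,-0.012],[0,-0.04,-0.02],[0,-0.05,-0.027],[0,-0.06,-0.034],[0,-0.07,-0.04],[0,-0.08,-0.045],[0,-0.09,-0.045],[0,-0.1,-0.045],[0,-0.11,-0.045],[0,-0.12,-0.045],[0,-0.13,-0.045],[0,-0.141,-0.045],[0,-0.141,-0.045],[0,-0.141,-0.045],[0,-0.141,-0.045],[0,-0.141,-0.045],[0,-0.141,-0.045],[0,-0.141,-0.045]],"rotation":[[0,0,0],[0,0,0],[0,0,0],[0,0,0],[0,0,0],[0,0,0],[0,0,0],[0,0,0],[0,0,0],[0,0,0],[0,0,0],[0,0,0],[0,0,0],[0,0,0],[0,0,0],[0,0,0],[0,0,0],[0,0,0],[0,0,0],[0,0,0]],"claw":[100,100,100,100,100,100,100,100,100,100,100,100,100,100,100,100,100,100,100,100]}'
python3 -m creep '{"xyz":[[0,0,-0.04],[0,0,-0.08],[0,0,-0.12],[0,0,-0.16],[-0.05,0,-0.17],[-0.09,0,-0.17],[-0.09,0,-0.17],[-0.09,0,-0.17],[-0.09,0,-0.17],[-0.09,0,-0.17],[-0.09,0,-0.17],[-0.09,0,-0.17],[-0.09,0,-0.17],[-0.09,0,-0.17],[-0.09,0,-0.17],[-0.09,0,-0.17]],"rotation":[[0,0,0],[0,0,0],[0,0,0],[0,0,0],[0,0,0],[0,0,0],[0,0,0],[0,0,0],[0,0,0],[0,0,0],[0,0,0],[0,0,0],[0,0,0],[0,0,0],[0,0,0],[0,0,0]],"claw":[100,100,100,100,100,100,100,100,100,100,100,100,100,100,100,100]}'
python3 - <<'E'
from h import *
from cell import ctrl
d=ctrl.snapshot("wrist");pickle.dump(d,open("w7.pkl","wb"))
e=ctrl.snapshot("scene")
cr=cv2.resize(e["pixels"][155:305,225:375],(300,300),interpolation=cv2.INTER_CUBIC)
cv2.imwrite("pics/v7.png",np.hstack([cv2.resize(d["pixels"],(500,375)),cv2.copyMakeBorder(cr,0,75,0,0,0)]))
s=ctrl.sense();print(s["clock"],s["tool_pos"],np.degrees(s["tcp_rot"]),s["wrist_force"])
E
```

```text
clock: 17.25
tool_pos: [570.1, 53.4, 390.7]
tcp_rot: [-3.141, 0.0, 1.236]
wrist_force: [-0.1, 0.6, -0.5]
width: 88.2
clock: 19.25
tool_pos: [540.5, -31.6, 560.8]
tcp_rot: [3.142, -0.0, 1.236]
wrist_force: [1.0, -0.3, 1.1]
width: 88.3
19.35 [540.4915624  -31.56507659 560.71474962] [-1.79998577e+02  3.62553951e-04  7.08124289e+01] [-0.03165095  0.94493885 -0.54862589]
```

View pics/v7.png

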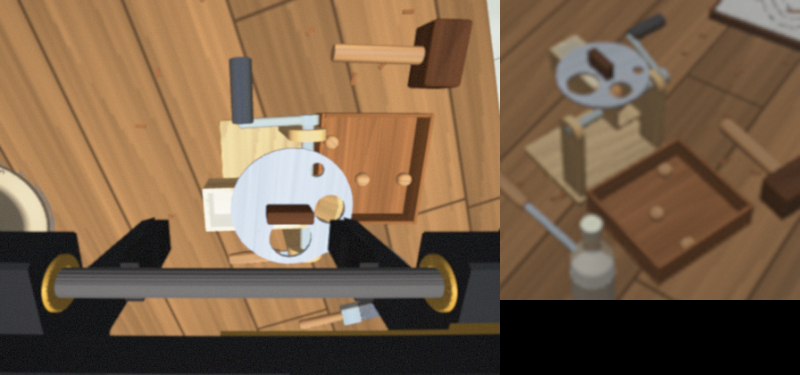

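The hopper looks level with the lever back at (240,90), and three balls are in the tray at (332,142), (363,180) and (405,180). I'll measure the dial angle and zoom in on the outlet hole to confirm the large ball.

Run:
```python
from h import *
d=load("w7");b=d["pixels"].astype(int)
cv2.imwrite("pics/z7.png",cv2.resize(d["pixels"][150:300,215:385],(680,600),interpolation=cv2.INTER_CUBIC))
def circ(P):
    s=np.linalg.lstsq(np.c_[2*P,np.ones(len(P))],(P**2).sum(1),rcond=None)[0];return s[:2],np.sqrt(s[2]+s[0]**2+s[1]**2)
m=((b[...,0]>b[...,2]+5)&(b.sum(-1)>380)).astype(np.uint8)*255
m=cv2.morphologyEx(m,cv2.MORPH_OPEN,np.ones((7,7)))
c=max(cv2.findContours(m,cv2.RETR_EXTERNAL,cv2.CHAIN_APPROX_NONE)[0],key=cv2.contourArea)
P=onz(d,c[:,0,:].astype(float),210)[:,:2]
for _ in range(6):
    o,r=circ(P);e=abs(np.linalg.norm(P-o,axis=1)-r);P=P[e<max(2,np.percentile(e,80))]
print('dial',o,r,len(P))
k=560/500
for n,u,a in(('mid',(329,208),1.5),('small',(318,170),.45)):
    q=onz(d,np.array(u)*k,210)[0,:2];ang=np.degrees(np.arctan2(*(q-o)[::-1]));print(n,q,np.radians(ang+19.3)+a)
X=np.array([.944,-.330]);Y=np.array([.330,.944]);t=np.array([597.8,-108.5])
for u in((332,142),(363,180),(405,180)): print('ball',onz(d,np.array(u)*k,19)[0,:2])
print('lever top end',onz(d,np.array([(240,58),(242,122)])*k,195))
```

```text
dial [571.23207935 -98.89660802] 73.74765953631677 275
mid [ 615.74610686 -113.71012151] 1.5155933351324484
small [615.71989036 -63.15908059] 1.4636048516810964
ball [684.13440204 -76.8622146 ]
ball [ 721.28766333 -165.29355595]
ball [ 796.71310071 -191.49634085]
lever top end [[570.14585514  84.90705181 195.        ]
 [548.78023201  18.02549179 195.        ]]
```

View pics/z7.png

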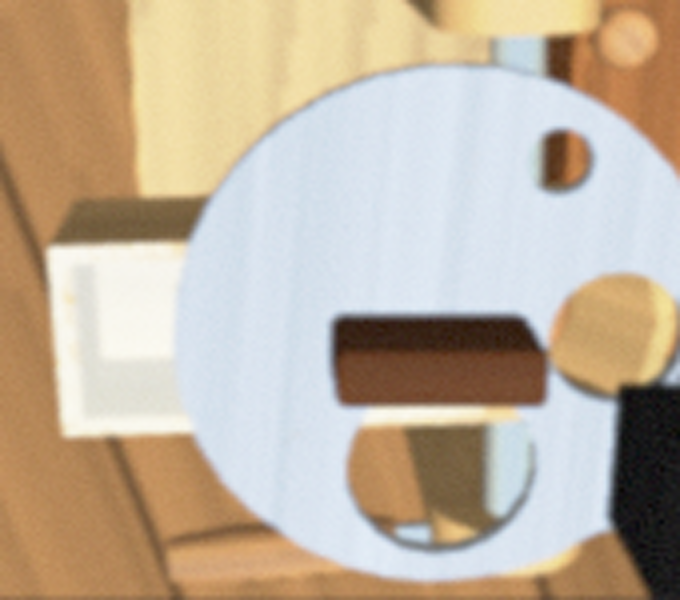

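The outlet hole at (615,333) shows the bare ramp, so no ball is stuck there. No large ball is visible outside the hopper, and the dial reads about 1.5. Handing in.

```bash
python3 -c "
from cell import ctrl
print(ctrl.hand_in(), ctrl.sense()['clock'])"
```

```text
the job is handed in; nothing more can be done
the job is handed in; nothing more can be done
```

The job is handed in; the last clock reading before it was about 19.4 s of the 61 s. The dial is set to the middle hole, the hopper has been tipped and brought back level, and all three small balls are in the tray.

- **Dial:** I gripped its bar and turned it about 74° to the middle hole. Measured from the holes, it read 1.49–1.52 rad after the turn and 1.46–1.52 rad at the end, inside the 1.38–1.62 band.
- **Lever:** I pushed it forward over its centre with closed fingers. About 2–3 s later I pulled it back with the open jaws.
- **Balls and hopper:** The last pictures show all three small balls in the tray and the lever back, with the hopper looking level about 2 s after the throw back. I judged the hopper angle only by eye.
- **Large ball:** I did not see it directly at the end. I infer it is in the hopper under the dial, because it is not in the tray or anywhere else in view, and the 38 mm hole is too small for it.
- **Tools, offcut and bottle:** I did not measure these. Nothing around the dispenser looked moved in the last pictures, but not every item was in them.
- **Disagreeing readings:** The first scene and side camera positions differed by about 10 mm, so I used the wrist camera instead. The stand's yaw estimates varied by about 1° either side of −19.3°, with one rough reading off the lever bar 2° off.

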